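Shoe last onto the bench jack

TASK

Pick up the orange shoe last, which stands sole up on the bench, and fit the hole in its underside over the brass pin of the last jack, toe out over the toe rest. Slide it over the pin until it drops on, then press it down until the sprung blue seat is fully down. Finish while still gripping the last and holding it down against the spring; do not let go, do not topple the last, and leave the dye jar, wax tin and glue brush where they are.

Things in the scene. Friction and masses are not known exactly. Their poses are not given: they have to be found in the camera images.
- last_center (a point): Centre (half-way up) of the orange plastic shoe last, about 0.32 kg, standing sole up on its flat narrow end (cone). 165 mm long, 80 mm high; x to the toe, z up; the flat sole is 40 mm above this point. Grip here, across y, near the top: the upper 36 mm has flat sides 46 mm apart from 45 mm behind to 40 mm ahead of this point. Heel back 69 mm behind; centre of mass within 10 mm.
- last_hole (a point): Centre of the mouth of the round blind hole in the underside of the last: 15 mm behind (-x, heel side) and 40 mm below last_center, same axes. Hole 14 mm in diameter, 36 mm deep, straight up. The flat underside reaches 39 mm either way of it along x and 19 mm either way across y.
- last_toe (a point): Tip of the toe of the last: 95 mm ahead (+x) of last_center and 25 mm above it. The forepart is 56 mm wide, its lower side 46 mm above the underside of the last.
- jack: Dark steel last jack, fixed to the bench; origin under its column, below jack_seat, same axes. An upright, fixed brass pin, 10 mm thick, its tapered tip 4.4 mm across, stands up through the seat's slot on its centre line, tip 143 mm above the bench. Its place along the slot is not given: anywhere within 12 mm either way of the middle. Slide the last along x, resting on the tip, to find it.
- jack_seat (a point): Middle of the slot in the top face of the jack's blue seat when the seat is up, 125 mm above the bench (a fixed point: it does not move with the seat). x runs along the slot to the toe rest, z up. Seat 90 mm along x, 44 mm across, 10 mm thick; slot 37 mm along x, 13 mm wide. The pin's tip is 18 mm above this point.
- toe_rest (a point): Centre of the top face of the jack's toe rest, a black pad 30 mm (x) by 54 mm (y), 97 mm ahead (+x) of jack_seat and 32 mm above it. The seated last's toe hangs just over it, without touching.
- seat (a joint): How far the sprung blue seat is pressed down, m: 0 up, 0.008 fully down. Preloaded spring: the seat starts to move at about 7 N and is fully down at about 13 N (the weight of the last counts towards it, but does not move it alone). It springs back when let go.
- dye_jar: Amber glass jar, 56 mm across, 85 mm high; origin at the centre of its underside. Leave alone.
- wax_tin: Red round tin, 64 mm across, 24 mm high; origin at the centre of its underside. Leave alone.
- glue_brush: Glue brush lying flat on the bench, 160 mm long along its x axis; origin at its middle, underneath. Leave alone.
Mind the look-alikes: they are no part of the job. Of the things that look like the part that bears last_center, take the one that is farthest to the robot's right at the start.

How it is judged:
By the outcome, as a careful person would: the job done as asked, in the order asked, and still so for the second after the job is handed in, while the arm keeps its last pose, push and grip.
It also fails if it takes over 58 s, if anything falls off the work surface, if the arm or the gripper's body presses on something with over 40 N, if the wrist force passes 120 N, or if a joint passes its speed limit or range.

ROBOT

A 6-joint arm with a two-finger parallel gripper is mounted at the origin on the work surface. World frame = base frame: x ahead of the robot, y to its left, z up, the work surface at z = 0. Lengths are in m, angles in rad, forces in N, time in s.
With the tool pointing down it reaches from about 0.35 to 0.975 m from the base axis. Payload 17.4 kg.
Tool frame: the origin (TCP) lies on the centre line of the jaws, within the pads' length; the fingertips stand 19 mm ahead of it and the grasp point (between the pads) is the TCP; z points along the fingers, x is the direction in which the jaws open and shut, and the axes are right-handed (so a half turn about z gives the same grasp; the last joint's range is limited). The gripper opens to 85 mm and grips with 20 to 120 N. Pads are 22 mm wide; open, the fingers measure 114 mm over their backs; the gripper's body (76 mm by 85 mm) begins 54 mm behind the grasp point. The pads swing forward as they close: fully open they stand 13 mm farther back than shut.
Start: joints at [1.189, 0.116, 1.442, -0, 1.584, -0.038], TCP at [0.228, 0.636, 0.25] pointing down, gripper open.
Joint ranges: [-2.83, 2.83], [-0.83, 2.19], [0.07, 2.5], [-1.14, 4.28], [0.01, 3], [-2.97, 2.97]. Speed limits (rad/s): [1.89, 1.89, 2.22, 3.14, 3.14, 3.14].

INTERFACE

Orientations are given as a rotation vector (axis times angle).
In Python, from rig import r, read_camera gives the robot as it stands.
- The arm moves only by the tool move_arm, never from a script. Its argument "commands" is one flat list of numbers, 4 for each row, row after row: the shift along the world's x, y, z in cm, then the turn about the world's z in rad. In form: [x, y, z, turn, x, y, z, turn, ...]. A call has exactly 10 rows; each row is the pose to reach, as a shift and turn from the pose commanded when the call began; what a row does not reach only later rows make up. A row lasts 1/8 s, in which the tool goes at most 62.5 mm and 10.7 degrees, less where a joint would pass 70% of its speed; a pose out of reach is approached as far as the arm can. A call with a gripper value outside its range is refused whole. "gripper" is the opening, from 0 (shut) to 1 (fully open), set as the call begins (left out, the last holds). The fingers move at their own pace and stop on an object; "force" is the grip in N (left out, the last holds). Time passes only in rows, so rows that repeat a pose let the fingers close, or fill a call up. It gives the time, the measured TCP pose, the force and the opening at its end, in the units of the state.
- r.observe(): the state, without advancing time (a new reading comes with each control period).
- read_camera(name): name is "scene" or "top" or "wrist"; returns a dict with "img" (420x560x3 uint8, blue, green, red), "range_z" (420x560 float32, m along the optical axis (not along the pixel's ray), 0 where there is no reading), "fx", "fy", "cx", "cy" (pixels), "position" and "rotation" of the camera in the world; the wrist camera has in their place "mount" (4x4, takes a point from camera to tool coordinates, whose origin is the TCP and whose axes are the tool frame's). Camera axes: x right, y down, z forward; pixel columns grow to the right and rows downward; lengths in m; the calibration is good to about 2 mm. A picture is of the moment at which its call begins: read the wrist's pose just before it.
- r.job_done(): hands the job in, once; it reports no verdict.
The state is a dict: "t": time; "qpos": joint angles; "qvel": joint speeds; "effort": joint torques, N m; "ee_pos": TCP position; "orientation": TCP orientation; "contact_force": force on the tool from outside, world axes, zero at the start; "wrist_torque": the same for the moment, N m; "grip_width": opening from 0.0 (shut) to 1.0 (fully open).
Only numpy, scipy, OpenCV 4.12 (cv2) and the standard library are available. Lean on these libraries where they do the work, as an engineer would, in place of code of your own. Each camera call takes 0.05 s, during which the arm holds its last target. There are 200 camera calls.

## Working session

There is one attempt and no reset: what is moved stays moved. The work goes in short steps, Python scripts to look and compute and a tool call to move; the robot and the scene stay as the last step left them, time stands still between calls to the robot, and variables do not carry over. Pictures are saved under pics/ and viewed, about 8 in all and at most 12, crops included, and the job is handed in when it is done.

Besides the shell and the picture viewer there is one more tool, called as name(argument=value, ...) on one line, values as JSON. move_arm: Moves the arm, as the interface text tells. Its arguments: {"type":"object","properties":{"commands":{"type":"array","items":{"type":"number"}},"gripper":{"type":"number"},"force":{"type":"number"}},"required":["commands"]}

```bash
mkdir -p pics && python3 - <<'E'
from rig import r, read_camera
import cv2, numpy as np, pickle
s=r.observe();print({k:np.round(v,3) for k,v in s.items()})
d={n:read_camera(n) for n in("scene","top")}
pickle.dump(d,open('d0.pkl','wb'))
for n in d:
    cv2.imwrite(f'pics/{n}0.png',d[n]['img']);print(n,d[n]['position'],d[n]['rotation'],d[n]['fx'],d[n]['cx'],d[n]['cy'])
E
```

```text
{'t': np.float64(0.0), 'qpos': array([ 1.189,  0.117,  1.442,  0.   ,  1.584, -0.038]), 'qvel': array([-0.   ,  0.001,  0.001, -0.001, -0.001, -0.001]), 'effort': array([ 3.0000e-03, -7.3196e+01, -6.3252e+01,  0.0000e+00,  6.0000e-03,
       -0.0000e+00]), 'ee_pos': array([0.227, 0.635, 0.25 ]), 'orientation': array([ 2.568e+00,  1.808e+00, -2.000e-03]), 'contact_force': array([ 0.273, -0.584, -0.585]), 'wrist_torque': array([-0.016, -0.001, -0.035]), 'grip_width': np.float64(1.002)}
scene [1.36466183 0.45771034 0.88788101] [-1.33660283 -2.08732866  1.00253988] 485.3423236981183 282.6622810030003 214.5201347793074
top [0.36033942 0.03769704 1.38902285] [-2.15922756  2.16675693 -0.09553479] 436.35490421374084 279.48415098534076 215.10772226044298
```

View pics/scene0.png

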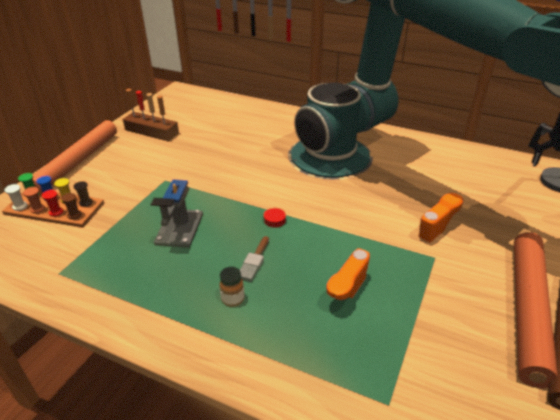

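View pics/top0.png

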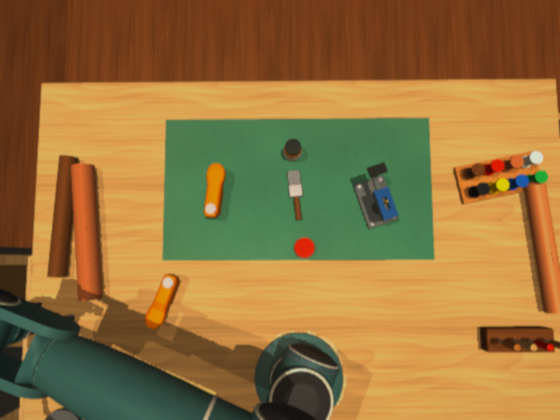

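The picture shows the target last on the mat at top px (214,190), toe up-image, and the look-alike at (162,300) farther left. The jack is at (378,197) with its black toe rest at (377,170).

```bash
cat > h.py <<'E'
import cv2, numpy as np, pickle
from scipy.spatial.transform import Rotation as R
def cam_T(c, s=None):
    T=np.eye(4)
    if 'mount' in c:
        T[:3,:3]=R.from_rotvec(s['orientation']).as_matrix();T[:3,3]=s['ee_pos'];return T@np.asarray(c['mount'])
    rot=np.asarray(c['rotation']);T[:3,:3]=R.from_rotvec(rot).as_matrix() if rot.ndim==1 else rot
    T[:3,3]=c['position'];return T
def cloud(c,s=None):
    T=cam_T(c,s);z=c['range_z'];v,u=np.mgrid[:z.shape[0],:z.shape[1]]
    P=np.stack([(u-c['cx'])/c['fx']*z,(v-c['cy'])/c['fy']*z,z],-1)
    P=P@T[:3,:3].T+T[:3,3];P[z==0]=np.nan;return P
def hsv(c): return cv2.cvtColor(c['img'],cv2.COLOR_BGR2HSV)
def rect(pts):
    (c,sz,a)=cv2.minAreaRect((pts[:,:2]*1000).astype(np.float32)); b=cv2.boxPoints((c,sz,a))
    e=b[1]-b[0];f=b[2]-b[1]; l=e if np.hypot(*e)>np.hypot(*f) else f
    return np.round(c,1),np.round(sorted(sz),1),np.round(np.arctan2(l[1],l[0]),3)
E
python3 - <<'E'
from h import *
d=pickle.load(open('d0.pkl','rb'))
for n,box in(('top',[(150,240,150,260),(340,220+190,150,240)]),('scene',[(315,230,390,320),(140,170,215,260)])):
    c=d[n];P=cloud(c);H=hsv(c)
    o=(H[...,0]<18)&(H[...,1]>180)&(H[...,2]>130)
    b=(H[...,0]>100)&(H[...,0]<125)&(H[...,1]>130)
    x,y=P[...,0],P[...,1]
    reg=(y<0.40) if 0 else (y>0.05)&(y<0.4)&(x>0.4)
    o0=o&reg&(P[...,2]>0.03)
    print(n,'orange',o0.sum())
    if o0.sum():
        p=P[o0];print('zs',np.percentile(p[:,2],[5,50,90,98]))
        t=(P[...,2]>.072)&(P[...,2]<.09)&reg&(H[...,0]<30)
        p=P[t];print('top',t.sum(),rect(p)); 
        ax=p[:,:2].mean(0);print('mean',ax)
    j=(P[...,2]>.09)&(y<0)&(y>-.4)&(x>0.3)&(x<.75)
    print('jackz',np.percentile(P[j][:,2],[5,50,95]))
    jb=b&(y<0)&(y>-.3)&(x>0.3)&(x<.75)&(P[...,2]>.11)
    p=P[jb];print('blue',jb.sum(),np.median(p,0),rect(p))
    k=j&(P[...,2]>.147)&(P[...,2]<.17);p=P[k];print('toerest',k.sum(),rect(p),p[:,2].mean())
c=d['top'];m=cv2.resize(c['img'][150:235,195:235],None,fx=7,fy=7,interpolation=2);m2=cv2.resize(c['img'][150:235,345:405],None,fx=7,fy=7,interpolation=2)
cv2.imwrite('pics/crop.png',np.hstack([m,m2]))
E
```

```text
top orange 324
zs [0.07169887 0.07829597 0.08244533 0.08463278]
top 780 (array([571.9, 259.4]), array([ 55.7, 162.7]), np.float32(-0.185))
mean [0.57420353 0.25555608]
jackz [0.10235586 0.12569599 0.15944434]
blue 373 [ 0.5230364  -0.25365997  0.12560835] (array([ 523.4, -253.8]), array([44.5, 86.3]), np.float32(0.296))
toerest 197 (array([ 615.2, -224.5]), array([30.1, 54.5]), np.float32(-1.261)) 0.15743973898188907
scene orange 897
zs [0.07027336 0.07922512 0.08157327 0.08311386]
top 981 (array([574.8, 257.7]), array([ 53.9, 165.2]), np.float32(-0.056))
mean [0.58501708 0.26069711]
jackz [0.09701487 0.12392281 0.15747281]
blue 117 [ 0.54893894 -0.24437164  0.12450534] (array([ 539.2, -247.6]), array([41.4, 63.7]), np.float32(0.379))
toerest 183 (array([ 617.8, -222.2]), array([31.4, 54.8]), np.float32(-1.259)) 0.1560730214770747
```

View pics/crop.png

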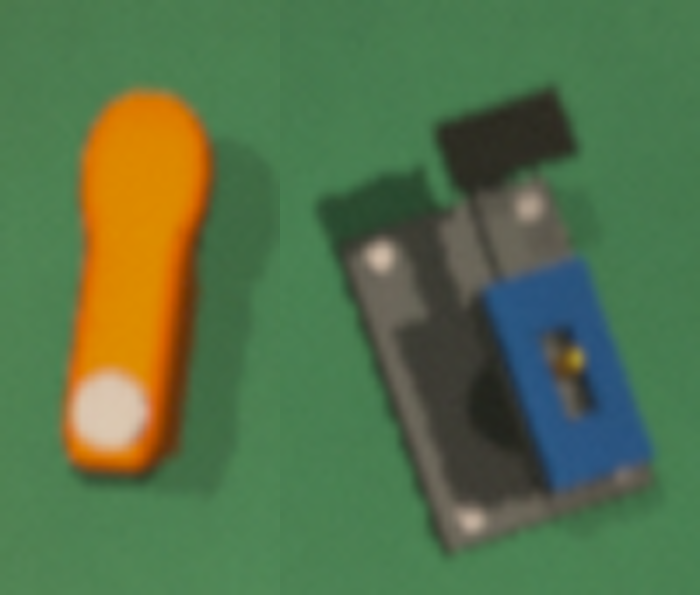

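The crop shows the last with its toe up-image and the white disc at its heel (crop 110,410). The pin is visible in the slot at crop (572,358), slightly toward the toe.

```bash
python3 - <<'E'
from h import *
from rig import r,read_camera
s=r.observe();M=R.from_rotvec(s['orientation']).as_matrix();print(M.round(3))
c=read_camera('wrist');print(np.round(c['mount'],3),c['fx'],c['cx'],c['cy'])
jx=np.arctan2(M[1,0],M[0,0]);print('tool x yaw',jx)
for yaw in(-.12,.305):
  print([round((yaw+np.pi/2+k*np.pi-jx),3) for k in(-2,-1,0)])
# rays in top view
d=pickle.load(open('d0.pkl','rb'));t=d['top'];T=cam_T(t)
def ray(u,v,z):
    q=T[:3,:3]@np.array([(u-t['cx'])/t['fx'],(v-t['cy'])/t['fy'],1]);return T[:3,3]+q*(z-T[2,3])/q[2]
h=ray(195+(110-3)/7,150+(410-3)/7,.08);to=ray(195+(147-3)/7,150+(87-3)/7,.075)
print('disc',h,'toe',to,'yaw',np.arctan2(*(to-h)[1::-1]))
print('pin',ray(345+(572-280-3)/7,150+(358-3)/7,.143),'slot',ray(345+(570-280-3)/7,150+(372-3)/7,.125))
E
```

```text
[[ 0.337  0.941 -0.   ]
 [ 0.941 -0.337 -0.001]
 [-0.001 -0.    -1.   ]]
[[ 1.    -0.    -0.     0.001]
 [ 0.     0.949  0.314 -0.08 ]
 [ 0.    -0.314  0.949 -0.123]
 [ 0.     0.     0.     1.   ]] 341.7136974299028 282.5223594779606 212.2162622699708
tool x yaw 1.2270344793602315
[np.float64(-6.059), np.float64(-2.918), np.float64(0.224)]
[np.float64(-5.634), np.float64(-2.493), np.float64(0.649)]
disc [0.51580608 0.26432692 0.08      ] toe [0.65902507 0.25082078 0.075     ] yaw -0.09402598849745894
pin [ 0.52757632 -0.2526688   0.143     ] slot [ 0.52412516 -0.25587282  0.125     ]
```

move_arm(commands=[2,-2,0,0.02,6,-6.7,0,0.05,10.5,-11.8,-0.5,0.08,15,-16.8,-1,0.11,19.5,-21.8,-1.5,0.14,24,-26.8,-2,0.18,28,-31.3,-2.5,0.21,31.5,-35.2,-3,0.24,33.6,-37.6,-3,0.25,33.6,-37.6,-3,0.25], gripper=1)

```text
t: 1.4
ee_pos: [0.5648, 0.2573, 0.2196]
orientation: [-2.326, -2.111, 0.002]
contact_force: [-0.3, 0.3, 0.2]
grip_width: 1.001
```

```bash
python3 - <<'E'
from h import *
from rig import r,read_camera
s=r.observe();c=read_camera('wrist');s=r.observe() 
P=cloud(c,s);H=hsv(c)
print(s['t'],s['ee_pos'],s['orientation'])
pickle.dump((s,c),open('w1.pkl','wb'));cv2.imwrite('pics/w1.png',c['img'])
z=P[...,2];ok=(H[...,0]<30)&(z>.074)&(z<.09)
p=P[ok];print(ok.sum(),rect(p),np.percentile(p[:,2],[5,50,95]))
# side midline by stations along yaw
yaw=-.094
for _ in range(3):
    a=np.array([np.cos(yaw),np.sin(yaw)]);n=np.array([-a[1],a[0]]);q=p[:,:2]-[.564,.26]
    st=q@a;la=q@n;xs=[];ms=[];ws=[]
    for x in np.arange(-.04,.036,.005):
        k=abs(st-x)<.003
        if k.sum()>10: lo,hi=np.percentile(la[k],[1,99]);xs.append(x);ms.append((lo+hi)/2);ws.append(hi-lo)
    f=np.polyfit(xs,ms,1);yaw+=np.arctan(f[0])
    print(yaw,f,np.round(ws,3),'extent',np.percentile(st,[.2,99.8]))
E
```

```text
1.45 [0.56398062 0.25858309 0.21984459] [-2.32504388e+00 -2.11218289e+00  1.13031279e-03]
9815 (array([633.9, 181.6]), array([134.6, 331.4]), np.float32(-0.911)) [0.076047   0.07947586 0.08100035]
-0.12080397626188188 [-0.0268104   0.00074574] [0.039 0.04  0.04  0.039 0.039 0.039 0.039 0.04  0.039 0.039 0.039 0.039
 0.04  0.041 0.043 0.046] extent [-0.07221393  0.09166826]
-0.11882149463640414 [0.00198248 0.00080996] [0.039 0.039 0.04  0.04  0.039 0.039 0.039 0.04  0.039 0.039 0.039 0.039
 0.04  0.04  0.043 0.047] extent [-0.07213684  0.09161646]
-0.11885818877273895 [-3.66941364e-05  8.10025195e-04] [0.039 0.039 0.04  0.04  0.039 0.039 0.039 0.04  0.039 0.039 0.039 0.039
 0.04  0.04  0.043 0.047] extent [-0.07214479  0.09161647]
```

View pics/w1.png

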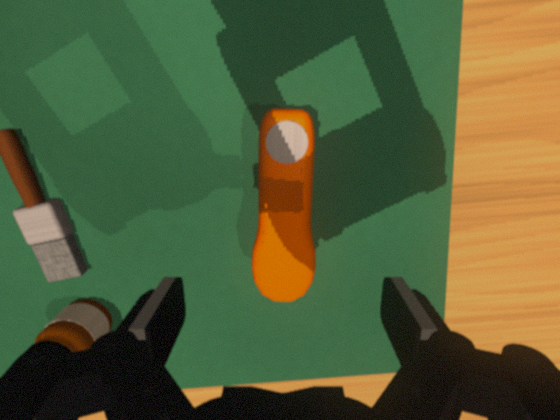

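The wrist view shows the last centred between the fingers, heel at px (287,115) and toe at (283,300), its flat sides free. I'll descend next.

move_arm(commands=[-0.1,0.05,-1.5,-0.01,-0.2,0.1,-4,-0.022,-0.2,0.1,-7,-0.022,-0.2,0.1,-10,-0.022,-0.2,0.1,-12.5,-0.022,-0.2,0.1,-14.3,-0.022,-0.2,0.1,-15.3,-0.022,-0.2,0.1,-15.6,-0.022,-0.2,0.1,-15.6,-0.022,-0.2,0.1,-15.6,-0.022])

```text
t: 2.7
ee_pos: [0.5619, 0.2606, 0.0651]
orientation: [2.346, 2.089, 0.002]
contact_force: [-1.0, 0.3, 0.8]
grip_width: 1.001
```

move_arm(commands=[0,0,0,0,0,0,0,0,0,0,0,0,0,0,0,0,0,0,0,0,0,0,0,0,0,0,0,0,0,0,0,0,0,0,0,0,0,0,0,0], gripper=0.3, force=60)

```text
t: 3.95
ee_pos: [0.5617, 0.2605, 0.0647]
orientation: [2.346, 2.089, 0.0]
contact_force: [-1.5, -2.0, 6.1]
grip_width: 0.527
```

move_arm(commands=[0,0,0.5,0,0,0,1.5,0,0,0,3,0,0,0,5,0,0,0,7,0,0,0,9.5,0,0,0,12,0,0,0,14,0,0,0,15,0,0,0,15,0])

```text
t: 5.2
ee_pos: [0.5617, 0.2606, 0.2148]
orientation: [2.346, 2.089, 0.001]
contact_force: [0.9, 0.5, -3.7]
grip_width: 0.534
```

```bash
python3 - <<'E'
from h import *
from rig import r,read_camera
s=r.observe();c=read_camera('wrist');s=r.observe();print({k:np.round(v,4) for k,v in s.items()})
P=cloud(c,s);H=hsv(c)
cv2.imwrite('pics/w2.png',c['img']);pickle.dump((s,c),open('w2.pkl','wb'))
T=np.eye(4);T[:3,:3]=R.from_rotvec(s['orientation']).as_matrix();T[:3,3]=s['ee_pos']
Q=(P-T[:3,3])@T[:3,:3]
ok=(H[...,0]<22)&(H[...,1]>150)&(abs(Q[...,2])<.05)&(abs(Q[...,0])<.04)&(abs(Q[...,1])<.12)
q=Q[ok];print(ok.sum(),np.percentile(q,[.3,50,99.7],axis=0))
for y in np.arange(-.06,.09,.015):
    k=abs(q[:,1]-y)<.004
    if k.sum()>10: print(round(y,3),np.percentile(q[k][:,0],[1,50,99]).round(4),np.median(q[k][:,2]).round(4))
E
```

```text
{'t': np.float64(5.25), 'qpos': array([ 0.3931,  0.0068,  1.6147, -0.    ,  1.5206, -1.0618]), 'qvel': array([-0.0016,  0.0085,  0.0136,  0.0005, -0.0032,  0.0015]), 'effort': array([ 1.27000e-02, -6.74344e+01, -6.68146e+01, -1.28000e-02,
        7.63000e-02,  0.00000e+00]), 'ee_pos': array([0.5614, 0.2604, 0.2139]), 'orientation': array([-2.3462e+00, -2.0890e+00,  7.0000e-04]), 'contact_force': array([-0.0708, -0.1197, -4.3486]), 'wrist_torque': array([ 0.0544,  0.0278, -0.0209]), 'grip_width': np.float64(0.5264)}
22357 [[-0.02391851 -0.06937006 -0.04135681]
 [ 0.000807   -0.0136264  -0.01435797]
 [ 0.02639042  0.03372553  0.00408352]]
-0.06 [-0.0185  0.0005  0.0199] -0.0143
-0.045 [-0.0206 -0.0154  0.0221] -0.0118
-0.03 [-0.0201  0.0001  0.0216] -0.0145
-0.015 [-0.0275  0.0012  0.0264] -0.0147
0.0 [-0.0221  0.0016  0.0248] -0.0146
0.015 [-0.0199  0.0004  0.0213] -0.0146
0.03 [-0.0222  0.0008  0.0233] -0.0144
```

View pics/w2.png

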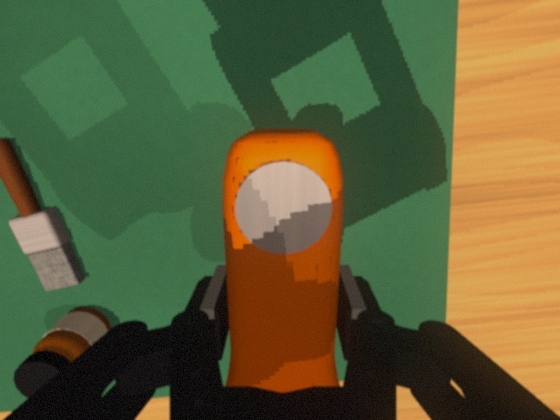

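The wrist view shows the last held level and centred between the pads, heel back at px (285,130), about 69 mm behind the TCP as expected. Next I'll carry it over the toe rest, with the wrist camera looking at the jack.

move_arm(commands=[0.2,-1.5,1,0.02,0.6,-5.5,2.5,0.06,1.3,-11,4,0.11,2.2,-16.7,5.5,0.16,3,-22.4,5.5,0.21,3.8,-28.1,5.5,0.26,4.6,-33.8,5.5,0.31,5.4,-39.5,5.5,0.36,6.2,-44.8,5.5,0.4,6.6,-48.2,5.5,0.421])

```text
t: 6.5
ee_pos: [0.6272, -0.2239, 0.2676]
orientation: [-1.857, -2.531, 0.001]
contact_force: [-0.9, 0.6, -2.6]
grip_width: 0.524
```

move_arm(commands=[0,0,0,0,0,0,0,0,0,0,0,0,0,0,0,0,0,0,0,0,0,0,0,0,0,0,0,0,0,0,0,0,0,0,0,0,0,0,0,0])

```text
t: 7.75
ee_pos: [0.6275, -0.2215, 0.2693]
orientation: [-1.858, -2.533, -0.0]
contact_force: [-0.0, -0.4, -3.5]
grip_width: 0.531
```

```bash
python3 - <<'E'
from h import *
from rig import r,read_camera
s=r.observe();c=read_camera('wrist');s=r.observe();print(s['t'],s['ee_pos'],s['orientation'],s['contact_force'],s['grip_width'])
o=s['orientation'];M=R.from_rotvec(o).as_matrix();print('last yaw',np.arctan2(M[1,1],M[0,1]))
cv2.imwrite('pics/w3.png',c['img']);pickle.dump((s,c),open('w3.pkl','wb'))
P=cloud(c,s);H=hsv(c);z=P[...,2]
b=(H[...,0]>95)&(H[...,0]<128)&(H[...,1]>110)&(abs(z-.125)<.006)
p=P[b];print('blue',b.sum(),rect(p),np.median(p[:,2]))
y=(H[...,0]>15)&(H[...,0]<35)&(H[...,1]>110)&(z>.1)&(np.hypot(P[...,0]-.524,P[...,1]+.254)<.03)
p=P[y];print('pin',y.sum(),np.percentile(p,[5,50,95],axis=0))
k=z>.1399
k&=(np.hypot(P[...,0]-.524,P[...,1]+.254)<.03);print('pintop',P[k].mean(0),k.sum())
E
```

```text
7.8 [ 0.62752843 -0.22154666  0.26933162] [ 1.85798018e+00  2.53322971e+00 -3.11949039e-05] [-0.09978173 -0.54603453 -2.90476448] 0.5337379403033566
last yaw 0.3051557375424355
blue 6377 (array([ 528.5, -252.9]), array([43.7, 81.8]), np.float32(0.319)) 0.1246802246037037
pin 148 [[ 0.52508495 -0.25681395  0.13387243]
 [ 0.52909251 -0.25325098  0.13993166]
 [ 0.53293904 -0.24943259  0.14319693]]
pintop [ 0.52889893 -0.25295032  0.14192047] 76
```

View pics/w3.png

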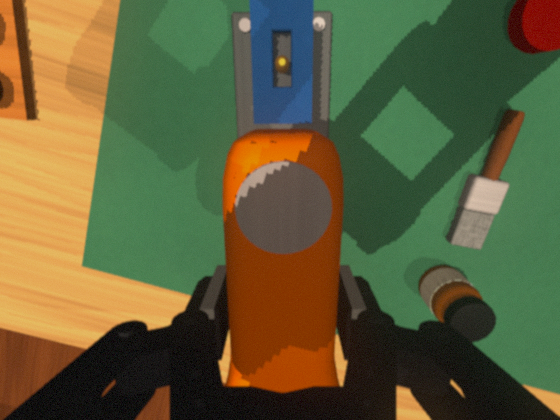

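The wrist view shows the brass pin tip at px (282,62) in the slot, with the seat axis in line with the last. I'll line up the hole and lower gently to just past the tip height.

move_arm(commands=[-1,-0.3,0,0,-3,-1,0,0,-5,-1.6,0,0,-7,-2.25,0,0,-8.4,-2.7,-0.5,0.005,-8.4,-2.7,-2,0.005,-8.4,-2.7,-3.5,0.005,-8.4,-2.7,-4.8,0.005,-8.4,-2.7,-5.3,0.005,-8.4,-2.7,-5.3,0.005])

```text
t: 9.05
ee_pos: [0.5437, -0.2484, 0.2159]
orientation: [-1.851, -2.538, 0.0]
contact_force: [-0.2, 0.1, -3.2]
grip_width: 0.53
```

move_arm(commands=[0,0,0,0,0,0,-0.2,0,0,0,-0.4,0,0,0,-0.6,0,0,0,-0.7,0,0,0,-0.8,0,0,0,-0.9,0,0,0,-1,0,0,0,-1,0,0,0,-1,0])

```text
t: 10.3
ee_pos: [0.5435, -0.2485, 0.2063]
orientation: [1.852, 2.538, 0.0]
contact_force: [-0.2, -0.7, -3.2]
grip_width: 0.529
```

move_arm(commands=[0,0,-0.1,0,0,0,-0.2,0,0,0,-0.3,0,0,0,-0.4,0,0,0,-0.4,0,0,0,-0.4,0,0,0,-0.4,0,0,0,-0.4,0,0,0,-0.4,0,0,0,-0.4,0])

```text
t: 11.55
ee_pos: [0.5435, -0.2485, 0.2023]
orientation: [1.852, 2.538, -0.0]
contact_force: [-0.6, 0.5, -3.9]
grip_width: 0.529
```

move_arm(commands=[0,0,-0.1,0,0,0,-0.2,0,0,0,-0.3,0,0,0,-0.4,0,0,0,-0.5,0,0,0,-0.6,0,0,0,-0.7,0,0,0,-0.8,0,0,0,-0.8,0,0,0,-0.8,0])

```text
t: 12.8
ee_pos: [0.5435, -0.2485, 0.1943]
orientation: [1.852, 2.538, 0.0]
contact_force: [-0.5, -0.2, -3.2]
grip_width: 0.529
```

```bash
python3 - <<'E'
from h import *
from rig import r,read_camera
s=r.observe();print(s['contact_force'],s['wrist_torque'],s['ee_pos'])
c=read_camera('scene');m=cv2.resize(c['img'][140:260,110:260],None,fx=5,fy=5,interpolation=2)
cv2.imwrite('pics/s4.png',m)
E
```

```text
[-0.46895327 -0.2311943  -3.19479854] [-0.04032366  0.05465339  0.01125977] [ 0.54353296 -0.24848451  0.19432398]
```

View pics/s4.png

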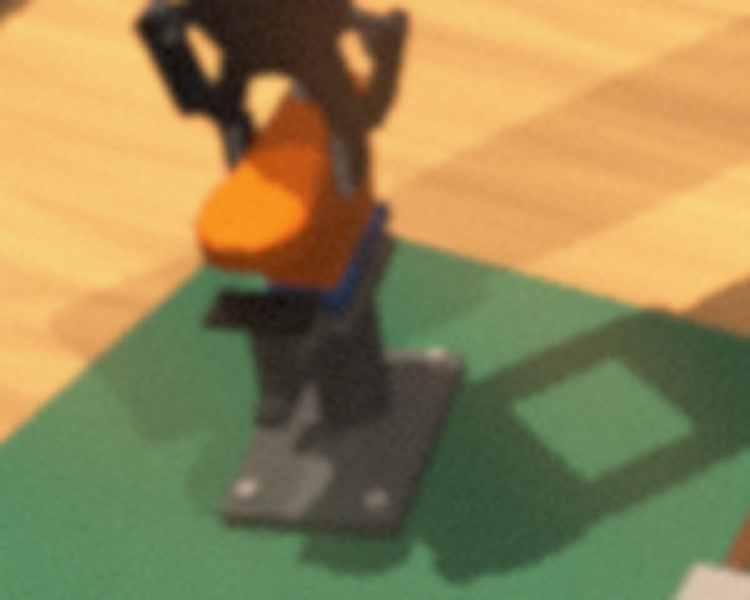

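The scene crop shows the last on the pin just above the blue seat, toe over the rest with a gap, and no side load. Next I'll press down.

move_arm(commands=[0,0,-0.1,0,0,0,-0.2,0,0,0,-0.3,0,0,0,-0.4,0,0,0,-0.5,0,0,0,-0.6,0,0,0,-0.7,0,0,0,-0.8,0,0,0,-0.8,0,0,0,-0.8,0])

```text
t: 14.1
ee_pos: [0.5436, -0.2485, 0.1868]
orientation: [1.851, 2.538, 0.0]
contact_force: [-2.0, 2.1, 5.6]
grip_width: 0.529
```

move_arm(commands=[0,0,-0.1,0,0,0,-0.2,0,0,0,-0.3,0,0,0,-0.4,0,0,0,-0.45,0,0,0,-0.5,0,0,0,-0.5,0,0,0,-0.5,0,0,0,-0.5,0,0,0,-0.5,0])

```text
t: 15.35
ee_pos: [0.5437, -0.2485, 0.1822]
orientation: [1.851, 2.537, 0.0]
contact_force: [-3.2, 2.3, 8.6]
grip_width: 0.535
```

move_arm(commands=[0,0,-0.05,0,0,0,-0.1,0,0,0,-0.15,0,0,0,-0.2,0,0,0,-0.2,0,0,0,-0.2,0,0,0,-0.2,0,0,0,-0.2,0,0,0,-0.2,0,0,0,-0.2,0])

```text
t: 16.6
ee_pos: [0.5438, -0.2485, 0.1815]
orientation: [1.851, 2.536, 0.001]
contact_force: [-7.1, 4.6, 19.8]
grip_width: 0.531
```

```bash
python3 - <<'E'
from h import *
from rig import r,read_camera
for n in('scene','top'):
    c=read_camera(n);P=cloud(c);H=hsv(c)
    b=(H[...,0]>100)&(H[...,0]<128)&(H[...,1]>120)&(np.hypot(P[...,0]-.525,P[...,1]+.254)<.06)&(P[...,2]>.09)
    print(n,b.sum(),np.percentile(P[b][:,2],[50,90,98]) if b.sum() else '')
    c0=pickle.load(open('d0.pkl','rb'))[n]
    o=(H[...,1]>150)&(H[...,2]>100)
    if n=='scene': 
        cv2.imwrite('pics/s5.png',np.hstack([cv2.resize(c['img'][145:235,125:215],None,fx=4,fy=4,interpolation=2),cv2.resize(c['img'][180:320,180:320],(360,360))]))
s=r.observe();print(s['t'],s['contact_force'],s['wrist_torque'],s['ee_pos'],s['grip_width'])
E
```

```text
scene 0 
top 0 
16.7 [-7.25551     4.82540447 19.1920714 ] [ 1.19205648  1.57122528 -0.15340806] [ 0.5438126  -0.24848358  0.18143239] 0.5288496915857187
```

View pics/s5.png

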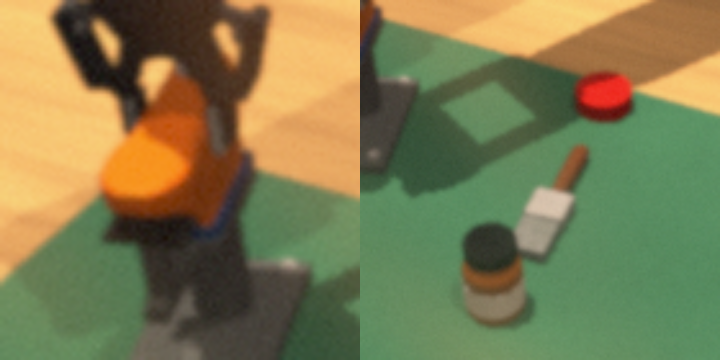

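The crop shows the last down on the jack with the toe over the rest, and the jar, brush and tin in place. The blue mask was empty because the seat is now in shadow, so I'll check slip and tilt with the wrist camera after a hold.

move_arm(commands=[0,0,0,0,0,0,0,0,0,0,0,0,0,0,0,0,0,0,0,0,0,0,0,0,0,0,0,0,0,0,0,0,0,0,0,0,0,0,0,0])

```text
t: 17.95
ee_pos: [0.5438, -0.2485, 0.1815]
orientation: [1.851, 2.537, 0.001]
contact_force: [-5.6, 3.5, 19.5]
grip_width: 0.528
```

```bash
python3 - <<'E'
from h import *
from rig import r,read_camera
def chk(s,c):
    P=cloud(c,s);H=hsv(c);M=R.from_rotvec(s['orientation']).as_matrix();Q=(P-s['ee_pos'])@M
    k=(abs(Q[...,0])<.013)&(Q[...,1]>-.062)&(Q[...,1]<.03)&(abs(Q[...,2]+.0145)<.008)
    q=Q[k];f=np.linalg.lstsq(np.c_[q[:,:2],np.ones(len(q))],q[:,2],rcond=None)[0]
    k2=(H[...,0]<22)&(H[...,1]>150)&(abs(Q[...,0])<.01)&(abs(Q[...,2])<.03)&(abs(Q[...,1])<.1)
    h=np.percentile(Q[k2][:,1],.3);n=(M@np.r_[-f[:2],1]);print('plane',f.round(4),'heel',h,'world normal',n.round(4),'z sole at TCP',s['ee_pos'][2]-f[2])
chk(*pickle.load(open('w2.pkl','rb')));chk(*pickle.load(open('w3.pkl','rb')))
s=r.observe();c=read_camera('wrist');s=r.observe();chk(s,c);print(s['contact_force'],s['ee_pos'])
E
```

```text
plane [ 0.0082  0.0129 -0.015 ] heel -0.0693903717620711 world normal [-0.0142 -0.0069 -1.    ] z sole at TCP 0.22889030123543994
plane [ 0.011   0.0129 -0.015 ] heel -0.06917426155207257 world normal [-0.009  -0.0144 -1.    ] z sole at TCP 0.28435340848390334
plane [ 0.0085  0.0174 -0.0151] heel -0.06921579490793935 world normal [-0.0122 -0.014  -1.    ] z sole at TCP 0.19655356949149735
[-5.78155405  3.75711481 19.40336517] [ 0.54382106 -0.24851514  0.18146018]
```

```bash
python3 -c "
from rig import r
print(r.job_done())"
```

```text
the job is handed in; nothing more can be done
None
```

I gripped the orange last on the mat (the one farthest to the robot's right) and lowered it over the pin, then pressed until the seat bottomed. I handed it in at about 18 s, still gripping and pushing down.

- **Different from the brief:** I did not slide the last to find the pin. The wrist camera showed where the pin was, so I lined up the hole and lowered it. It passed the tip with no contact force.
- **Seat down:** the last push rose from 9 N to about 20 N on the tool (roughly 23 N on the seat) with almost no further travel. The sole measured 0.1966 m above the bench, against 0.197 m expected with the seat fully down.
- **Grip:** the wrist camera showed no slip, and only about a quarter degree of tilt change since the carry.
- **Toe and other things:** in the last scene picture the toe sits over the rest. The jar, tin and brush look untouched by eye; I did not measure them.
- **Checks that failed or stayed open:**
  - My colour check for the blue seat found no pixels, probably because it was hidden or in shadow. Full depth therefore rests on force and height, not on seeing the seat.
  - A side load of about 7 N remains, probably the pin against the hole wall.

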